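Uncover the telescopic work rest, raise it to its second stop and hold it up

ROBOT

A 6-joint arm with a two-finger parallel gripper is mounted at the origin on the work surface; the furniture and walls round the work are solid. World frame = base frame: x ahead of the robot, y to its left, z up, the work surface at z = 0. Lengths are in m, angles in rad, forces in N, time in s.
With the tool pointing down it reaches from about 0.275 to 0.875 m from the base axis. Payload 12.5 kg.
Tool frame: the origin (TCP) lies midway between the tips of the shut fingers; the grasp point (between the pads) lies env.hold_point_z behind it (env.hold_point_z is the distance from the TCP to the grasp point, in m); z points along the fingers, y is the line along which they close (so a half turn about z gives the same grasp; the last joint's range is limited). The gripper opens to 85 mm and grips with 20 to 120 N. Pads are 22 mm wide; open, the fingers measure 114 mm over their backs; the gripper's body (76 mm by 85 mm) begins 54 mm behind the grasp point. The pads swing forward as they close: fully open they stand 13 mm farther back than shut.
Start: joints at [1.017, 0.351, 1.652, -0, 1.139, -0.085], TCP at [0.248, 0.491, 0.231] pointing down, gripper open.
Joint ranges: [-2.75, 2.75], [-0.79, 2.1], [0.01, 2.65], [-1.57, 4.71], [0.07, 3.14], [-2.87, 2.87]. Speed limits (rad/s): [2.22, 2.22, 2.79, 3.14, 3.14, 3.14].

INTERFACE

Orientations are given as a rotation vector (axis times angle).
In Python, from station import env, eyes, workorder gives the robot as it stands. The module is installed in compiled form; this text tells all that it offers.
- The arm moves only by the shell command python3 -m handwheel 'ROWS' [FORCE]. ROWS is JSON, a list of rows, each a list of 3 entries, a list of its own where there are three numbers: the turn, a rotation vector about the tool's x, y, z in degrees, then the shift along the tool's x, y, z in cm, then the closure, from -1 (fully open) to 1 (shut). A call has 1 to 12 rows; each row shifts and turns the commanded pose from where the row before left it, along the tool's axes as they then stand; what a row does not reach is not made up. A row lasts 1/12 s, in which the tool goes at most 41.7 mm and 7.16 degrees, less where a joint would pass 70% of its speed; a pose out of reach is approached as far as the arm can. A call with a gripper value outside its range is refused whole. The fingers move at their own pace and stop on an object; FORCE is the grip in N (left out, the last holds). Time passes only in rows, so rows that do not move let the fingers close. It gives the time, the measured TCP pose, the force, the opening and the grip force at its end, in the units of the state.
- env.get_obs(): the state, without advancing time (a new reading comes with each control period).
- eyes.read_camera(name): name is "side" or "top"; returns (picture, depth): 480x640x3 uint8, red, green, blue; 480x640 float32, m along the optical axis (not along the pixel's ray), 0 where there is no reading.
- eyes.camera_params(name): a dict with "mtx" (3x3 intrinsics, pixels), "position" and "rotation" of the camera in the world. Camera axes: x right, y down, z forward; pixel columns grow to the right and rows downward; lengths in m; the calibration is good to about 2 mm. A picture is of the moment at which its call begins. camera_params takes no time and is no camera call.
- workorder.job_done(): hands the job in; it is judged then, once.
The state is a dict: "time_s": time; "q": joint angles; "dq": joint speeds; "effort": joint torques, N m; "tcp_pos": TCP position; "ee_rot": TCP orientation; "force": force on the tool from outside, world axes, zero at the start; "ft_torque": the same for the moment, N m; "grip_width": finger opening in m; "grasp_force": force on a finger pad.
Only numpy, scipy, OpenCV 4.12 (cv2) and the standard library are available. Lean on these libraries where they do the work, as an engineer would, in place of code of your own. Each camera call takes 0.05 s, during which the arm holds its last target. There are 200 camera calls.

TASK

Get the telescopic work rest ready for a board: take hold of the finger rib on its dust cover, tip the cover up with its far edge still sitting on the housing until it leans about 15 degrees, then lift it off and set it down, not drop it, open side down on the clear table beside the housing, and let go of it. Then squeeze the button in the right-hand side of the rest's black head, and with the button kept in pull the head straight up past its first stop to the second, the end of its travel; finish while still holding it there fully raised, since it slides back if let go. Leave the other things on the table where they are.

Things in the scene. Friction and masses are not known exactly. Their poses are not given: they have to be found in the camera images.
- housing: Grey housing of the work rest, bolted down. Origin at the centre of its underside, z up, x to its far side (away from the robot, turned up to 0.4 rad), y to its left. Foot 150 (x) x 140 (y) x 10 mm; body 122 x 112 mm up to a ledge at z = 66 mm; then a neck 100 x 90 mm up to 78 mm, a collar up to 81 mm round the tubes. Clear table for the cover: 0.20 m to world -y of it, at x = 0.45.
- cover: Loose aluminium dust cover over the rest's head: an upside-down open box, 114 (x) x 104 (y) x 70 mm outside, walls 4 mm, about 0.16 kg, its lower rim on the housing's ledge, 3 mm play round the neck. Origin at the centre of its open underside, axes as the housing's at the start. The finger rib stands on its roof by the near (-x) edge. Set it down with its centre over 125 mm from the housing's.
- rib (a point): Point on the middle of the cover's black finger rib, 18 mm above the roof, 36 mm from the cover's centre towards -x. The rib is 34 mm long (cover x), 14 mm thick (cover y, the way to pinch it) and 24 mm high from the roof (cover z = 70 to 94 mm).
- cover_far_edge (a point): Middle of the cover's far lower edge, at (57, 0, 0) mm in the cover's frame: the edge that stays on the ledge while the near edge is tipped up.
- ledge_far (a point): Where that edge sits at the start: (57, 0, 66) mm in the housing's frame.
- head: Black block on top of the tubes, under the cover: 44 (x) x 40 (y) x 34 mm, origin at the centre of its underside, axes parallel to the housing's; lowered it spans 88 to 122 mm above the table. It only moves up and down. Pinch it across y, from above: the button is in its -y face (pinched across x the button stays out and the rest stays locked).
- grip (a point): Centre of the head, 16 mm above its underside (104 mm above the table when lowered).
- button (a joint): Push button in the head's -y face: a steel plate 28 (x) x 24 (z) mm standing 7 mm proud, its centre 15 mm above the head's underside. 0 = out, 0.006 m = fully in; springs back; starts to move at 2.5 N, fully in at 5.5 N; the catch is free above 0.004 m. Head and button measure 47 mm across y, 41 mm with the button in.
- rise (a joint): How far the head is raised: 0 = lowered (locked while the button is out), 0.052 m = first stop (catches only if the button is out), 0.104 m = second stop, a firm end of travel without a catch. The moving parts weigh about 0.4 kg and slide with little friction; let go, they sink back and catch at the first stop.
- offcut_long: Bystander, loose: spruce stick, 34x160x19 mm, lying at the left of the housing; leave it alone. Origin at the centre of its underside.
- small_offcut: Bystander, loose: oak offcut block, 50x85x22 mm, in front of the housing; leave it alone. Origin at the centre of its underside.
- round_knob: Bystander, loose: small round red knob, 19 mm wide, 28 mm tall, in front of the housing; leave it alone. Origin at the centre of its underside.
- masking_roll: Bystander, loose: roll of masking tape, 109 mm across, 19 mm high, lying flat at the right; leave it alone. Origin at the centre of its underside.
- tin_box: Bystander, loose: grey hinged screw tin, 80x113x36 mm, at the far right, partly under the saw's fixed green overarm tube, which runs along x at y = -0.4 m, 0.34 to 0.41 m up (the red hood beyond x = 0.6 m; pass over the tube higher than 0.45 m); leave it alone. Origin at the centre of its underside.
- mitre: Bystander, loose: green angle frame, 160x223x28 mm, lying at the near left; leave it alone. Origin at the centre of its underside.
- spare_bolt: Bystander, loose: steel bolt standing on its head, 18 mm wide, 53 mm tall, at the near right; leave it alone. Origin at the centre of its underside.

How it is judged:
By the outcome, as a careful person would: the job done as asked, in the order asked, and still so for the second after the job is handed in, while the arm keeps its last pose, push and grip.
It also fails if it takes over 61 s, if anything falls off the work surface, if the arm or the gripper's body presses on something with over 40 N, if the wrist force passes 120 N, or if a joint passes its speed limit or range.

## Working session

There is one attempt and no reset: what is moved stays moved. The work goes in short steps, Python scripts to look and compute and a shell command to move; the robot and the scene stay as the last step left them, time stands still between calls to the robot, and variables do not carry over. Pictures are saved under pics/ and viewed, at most 10 in all, crops included, and the job is handed in when it is done.

```bash
mkdir -p pics
cat > h.py <<'E'
import numpy as np, cv2
from station import env, eyes, workorder
from scipy.spatial.transform import Rotation as R
def snap(n,f=None):
    im,d=eyes.read_camera(n); 
    if f: cv2.imwrite('pics/'+f,im[:,:,::-1])
    return im,d
def cam(n):
    p=eyes.camera_params(n); r=np.array(p['rotation']); 
    if r.shape!=(3,3): r=R.from_rotvec(r).as_matrix()
    return np.array(p['mtx']),np.array(p['position']),r
def cloud(n,d):
    K,p,r=cam(n); v,u=np.mgrid[:480,:640]
    c=np.stack([(u-K[0,2])/K[0,0]*d,(v-K[1,2])/K[1,1]*d,d],-1)
    return c@r.T+p
def st():
    o=env.get_obs(); print({k:np.round(o[k],4) for k in ('time_s','tcp_pos','ee_rot','force','grip_width','grasp_force','q')})
    print(np.round(R.from_rotvec(o['ee_rot']).as_matrix(),3))
E
python3 - <<'E'
from h import *
st(); print(env.hold_point_z)
for n in('top','side'):
    im,d=snap(n,n+'1.png'); np.savez(n+'1.npz',im=im,d=d); print(n,cam(n))
E
```

```text
{'time_s': np.float64(0.0), 'tcp_pos': array([0.2483, 0.4904, 0.2308]), 'ee_rot': array([-7.2960e-01, -3.0554e+00,  1.7000e-03]), 'force': array([ 0.1591,  0.0882, -0.992 ]), 'grip_width': np.float64(0.0854), 'grasp_force': np.float64(0.0), 'q': array([ 1.0174,  0.3512,  1.6524, -0.    ,  1.1391, -0.0846])}
[[-0.892  0.452 -0.001]
 [ 0.452  0.892 -0.001]
 [ 0.    -0.001 -1.   ]]
0.0187
top (array([[447.82654263,   0.        , 326.84160505],
       [  0.        , 447.82654263, 240.43019098],
       [  0.        ,   0.        ,   1.        ]]), array([ 0.21682865, -0.00765877,  1.09471899]), array([[ 0.01421968, -0.98319957,  0.18197914],
       [-0.99984465, -0.01587717, -0.00765449],
       [ 0.0104152 , -0.18184202, -0.9832726 ]]))
side (array([[553.98083665,   0.        , 318.46494445],
       [  0.        , 553.98083665, 242.65665006],
       [  0.        ,   0.        ,   1.        ]]), array([0.30911637, 1.11145898, 0.95945924]), array([[-0.99765551, -0.02168155,  0.06491063],
       [-0.06510437,  0.59301902, -0.80255209],
       [-0.02109266, -0.80489648, -0.59304026]]))
```

View pics/top1.png

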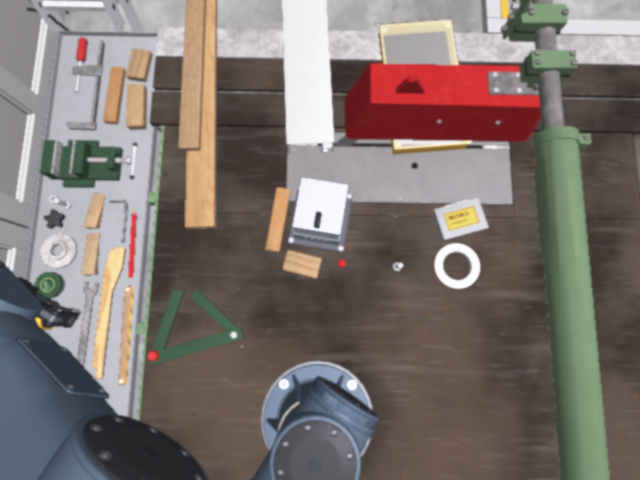

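View pics/side1.png

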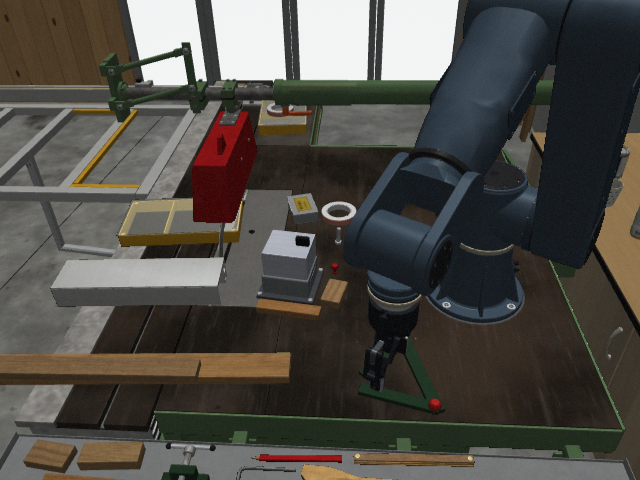

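Run:
```python
from h import *
z=np.load('top1.npz'); P=cloud('top',z['d']); d=z['d']; im=z['im'].astype(int)
ok=d>0
box=ok&(P[...,0]>.3)&(P[...,0]<.65)&(abs(P[...,1])<.25)
for lo,hi in((.128,.142),(.152,.168),(.058,.072)):
    m=box&(P[...,2]>lo)&(P[...,2]<hi)
    n,l,s,c=cv2.connectedComponentsWithStats(m.astype(np.uint8))
    for i in range(1,n):
        if s[i,4]>40:
            q=P[l==i]; print(lo,s[i],q.mean(0).round(4),cv2.minAreaRect((q[:,:2]*1000).astype(np.float32)),np.median(q[:,2]).round(4))
```

```text
0.128 [ 293  178   54   57 2244] [0.4732 0.0015 0.1352] ((472.98724365234375, 1.7387351989746094), (103.80084991455078, 114.36280059814453), 81.50692749023438) 0.1353
0.152 [345 126  90  15 194] [ 0.6213 -0.1467  0.1634] ((621.3532104492188, -148.83413696289062), (199.76904296875, 25.95388412475586), 82.65118408203125) 0.1637
0.152 [313 211   9  17 105] [0.4365 0.0071 0.1585] ((437.3005676269531, 6.931787490844727), (14.103479385375977, 33.346466064453125), 80.28253936767578) 0.1587
0.058 [340 193   7  39  46] [ 0.4763 -0.053   0.0637] ((476.933837890625, -53.090030670166016), (2.7043685913085938, 94.20914459228516), 81.54834747314453) 0.0639
0.058 [293 229  48  13 121] [0.4163 0.008  0.064 ] ((419.8344421386719, 9.553035736083984), (111.10717010498047, 20.14107894897461), 86.00625610351562) 0.0634
```

The top view shows the cover roof centred near (320,207) with its rib at (318,219). The knob is at (342,263), the bolt at (397,267), the tape roll at (457,265) and the tin at (460,218). The side view shows the cover at (288,250), with nothing between it and the arm. I'll cross-check the pose in the side camera and check where the bystanders are.

```bash
cat >> h.py <<'E'
def to(p,yaw=None):
    "delta in tool axes (cm) to TCP target p; z-turn so tool y points at yaw deg"
    o=env.get_obs(); M=R.from_rotvec(o['ee_rot']).as_matrix()
    print('turn z deg', None if yaw is None else round(np.degrees(np.arctan2(M[1,1],M[0,1]))-yaw,2),
      'shift cm',(M.T@(np.array(p)-o['tcp_pos'])*100).round(2))
E
python3 - <<'E'
from h import *
z=np.load('side1.npz'); P=cloud('side',z['d']); d=z['d']
box=(d>0)&(P[...,0]>.38)&(P[...,0]<.56)&(abs(P[...,1])<.1)
for lo,hi in((.128,.145),(.152,.168)):
    q=P[box&(P[...,2]>lo)&(P[...,2]<hi)]
    print('side',lo,cv2.minAreaRect((q[:,:2]*1000).astype(np.float32)),np.median(q[:,2]).round(4))
z=np.load('top1.npz'); P=cloud('top',z['d']); d=z['d']; 
m=(d>0)&(P[...,0]>.25)&(P[...,0]<.55)&(P[...,1]<.06)&(P[...,1]>-.38)&(P[...,2]>.012)&(P[...,2]<.06)
n,l,s,c=cv2.connectedComponentsWithStats(m.astype(np.uint8))
for i in range(1,n):
    if s[i,4]>15: q=P[l==i]; print(s[i],q.min(0).round(3),q.max(0).round(3))
E
```

```text
side 0.128 ((474.4023742675781, 2.530223846435547), (114.1714096069336, 115.42372131347656), 81.6893310546875) 0.1353
side 0.152 ((438.7044677734375, 7.04896354675293), (17.680158615112305, 33.563140869140625), 82.39327239990234) 0.1578
[ 433  198   45   42 1342] [ 0.421 -0.38   0.012] [ 0.525 -0.277  0.043]
[295 235  44  10 157] [ 0.406 -0.043  0.012] [0.421 0.06  0.06 ]
[434 244  44  45 883] [ 0.305 -0.38   0.012] [ 0.413 -0.277  0.024]
[338 246   5   6  16] [ 0.391 -0.053  0.012] [ 0.404 -0.044  0.015]
[295 252  26  27 503] [ 0.324 -0.     0.013] [0.386 0.06  0.028]
[338 260   7   7  44] [ 0.353 -0.058  0.023] [ 0.367 -0.044  0.032]
[395 263   8   6  34] [ 0.349 -0.193  0.013] [ 0.359 -0.181  0.058]
```

```bash
python3 -m handwheel '[[[0,0,-6],[0,0,0],-1],[[0,0,-6],[0,0,0],-1],[[0,0,-6.4],[0,0,0],-1],[[0,0,0],[0,0,0],-1]]'; python3 -c "
from h import *
st();to([.437,.007,.20],81.5)"
```

```text
time_s: 0.43
tcp_pos: [0.2483, 0.4905, 0.231]
ee_rot: [-0.224, -3.133, 0.001]
force: [-0.5, 1.0, 0.3]
grip_width: 0.0851
grasp_force: 0.0
{'time_s': np.float64(0.4333), 'tcp_pos': array([0.2483, 0.4905, 0.231 ]), 'ee_rot': array([-2.2380e-01, -3.1332e+00,  1.0000e-03]), 'force': array([-0.5334,  1.037 ,  0.2802]), 'grip_width': np.float64(0.0851), 'grasp_force': np.float64(0.0), 'q': array([ 1.0174,  0.351 ,  1.6522,  0.    ,  1.1391, -0.4108])}
[[-0.99   0.142 -0.   ]
 [ 0.142  0.99  -0.001]
 [ 0.    -0.001 -1.   ]]
turn z deg 0.33 shift cm [-25.55 -45.18   3.12]
```

```bash
python3 -m handwheel '[[[0,0,0],[-1.7,-3,0],-1],[[0,0,0],[-1.7,-3,0],-1],[[0,0,0],[-1.7,-3,0],-1],[[0,0,0],[-1.7,-3,0],-1],[[0,0,0],[-1.7,-3,0],-1],[[0,0,0],[-1.7,-3,0],-1],[[0,0,0],[-1.7,-3,0],-1],[[0,0,0],[-1.7,-3,0],-1],[[0,0,0],[-1.7,-3,0],-1],[[0,0,0],[-1.7,-3,0],-1],[[0,0,0],[-1.7,-3,0],-1],[[0,0,0],[-1.7,-3,0],-1]]' >/dev/null; python3 -m handwheel '[[[0,0,0],[-1.7,-3,0],-1],[[0,0,0],[-1.7,-3,0],-1],[[0,0,0],[-1.7,-3,0],-1],[[0,0,0],[0,0,0],-1],[[0,0,0],[0,0,0],-1]]'; python3 -c "
from h import *
st();to([.4375,.007,.141],81.5)"
```

```text
time_s: 1.85
tcp_pos: [0.4347, 0.0068, 0.2311]
ee_rot: [-0.242, -3.132, -0.0]
force: [-0.1, 0.1, 0.2]
grip_width: 0.085
grasp_force: 0.0
{'time_s': np.float64(1.85), 'tcp_pos': array([0.4347, 0.0068, 0.2311]), 'ee_rot': array([-0.2417, -3.1318, -0.    ]), 'force': array([-0.0807,  0.1331,  0.1642]), 'grip_width': np.float64(0.085), 'grasp_force': np.float64(0.0), 'q': array([-0.0916,  0.1389,  1.9311,  0.    ,  1.072 , -1.5083])}
[[-0.988  0.153 -0.   ]
 [ 0.153  0.988  0.   ]
 [ 0.    -0.    -1.   ]]
turn z deg -0.33 shift cm [-0.28  0.06  9.01]
```

```bash
python3 -m handwheel '[[[0,0,0],[-0.28,0.06,2],-1],[[0,0,0],[0,0,2],-1],[[0,0,0],[0,0,2],-1],[[0,0,0],[0,0,1.5],-1],[[0,0,0],[0,0,1],-1],[[0,0,0],[0,0,0.5],-1],[[0,0,0],[0,0,0],-1]]' 50; python3 -m handwheel '[[[0,0,0],[0,0,0],1],[[0,0,0],[0,0,0],1],[[0,0,0],[0,0,0],1],[[0,0,0],[0,0,0],1],[[0,0,0],[0,0,0],1],[[0,0,0],[0,0,0],1],[[0,0,0],[0,0,0],1],[[0,0,0],[0,0,0],1],[[0,0,0],[0,0,0],1],[[0,0,0],[0,0,0],1],[[0,0,0],[0,0,0],1],[[0,0,0],[0,0,0],1]]' 50
```

```text
time_s: 2.43
tcp_pos: [0.4366, 0.009, 0.1405]
ee_rot: [-0.232, -3.131, -0.0]
force: [0.2, -0.5, -0.6]
grip_width: 0.0853
grasp_force: 0.0
time_s: 3.43
tcp_pos: [0.4376, 0.0082, 0.1417]
ee_rot: [0.232, 3.132, -0.0]
force: [-0.2, 0.2, 5.9]
grip_width: 0.013
grasp_force: 49.5
```

```bash
python3 -m handwheel '[[[0,0,0],[0,0,0],1],[[0,1.5,0],[-0.2,0,-0.24],1],[[0,1.5,0],[-0.2,0,-0.24],1],[[0,0,0],[0,0,0],1]]'; python3 -m handwheel '[[[0,1.5,0],[-0.2,0,-0.24],1],[[0,1.5,0],[-0.2,0,-0.24],1],[[0,0,0],[0,0,0],1]]';  python3 -c "
from h import *
snap('side','s2.png')
im=cv2.imread('pics/s2.png')[200:330,220:400]; cv2.imwrite('pics/s2c.png',cv2.resize(im,None,fx=4,fy=4))"
```

```text
time_s: 3.77
tcp_pos: [0.4421, 0.0075, 0.1464]
ee_rot: [-0.228, -3.081, -0.006]
force: [-1.8, 0.9, 0.8]
grip_width: 0.0128
grasp_force: 48.8
time_s: 4.02
tcp_pos: [0.4462, 0.0069, 0.1507]
ee_rot: [-0.224, -3.029, -0.012]
force: [-1.7, 0.8, 2.6]
grip_width: 0.0128
grasp_force: 49.0
```

View pics/s2c.png

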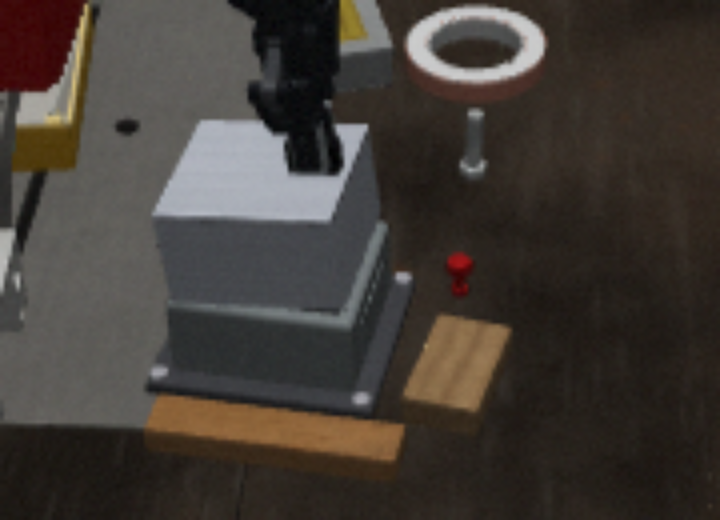

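The crop shows the cover tipped about 6°. Its far lower edge is still on the ledge near crop pixel (170,300), and the near edge is raised at (345,310). I'll carry on to 15°.

```bash
python3 -m handwheel '[[[0,1.5,0],[-0.2,0,-0.24],1],[[0,1.5,0],[-0.2,0,-0.24],1],[[0,1.5,0],[-0.2,0,-0.24],1],[[0,0,0],[0,0,0],1]]'; python3 -m handwheel '[[[0,1.5,0],[-0.2,0,-0.24],1],[[0,1.5,0],[-0.2,0,-0.24],1],[[0,1.5,0],[-0.2,0,-0.24],1],[[0,0,0],[0,0,0],1],[[0,0,0],[0,0,0],1]]';  python3 -c "
from h import *
st()
snap('side','s3.png')
im=cv2.imread('pics/s3.png')[200:330,220:400]; cv2.imwrite('pics/s3c.png',cv2.resize(im,None,fx=4,fy=4))"
```

```text
time_s: 4.4
tcp_pos: [0.4526, 0.0059, 0.1571]
ee_rot: [-0.218, -2.95, -0.02]
force: [-4.3, 1.4, 5.3]
grip_width: 0.013
grasp_force: 49.5
time_s: 4.82
tcp_pos: [0.4594, 0.0049, 0.1627]
ee_rot: [-0.213, -2.873, -0.028]
force: [-2.6, -0.2, 6.7]
grip_width: 0.0129
grasp_force: 49.7
{'time_s': np.float64(4.8167), 'tcp_pos': array([0.4594, 0.0049, 0.1627]), 'ee_rot': array([-0.2126, -2.8731, -0.0277]), 'force': array([-2.6371, -0.1846,  6.7349]), 'grip_width': np.float64(0.0129), 'grasp_force': np.float64(49.7259), 'q': array([-0.098 ,  0.4062,  1.7853,  0.0136,  1.211 , -1.5276])}
[[-0.956  0.147 -0.255]
 [ 0.142  0.989  0.038]
 [ 0.258 -0.    -0.966]]
```

View pics/s3c.png

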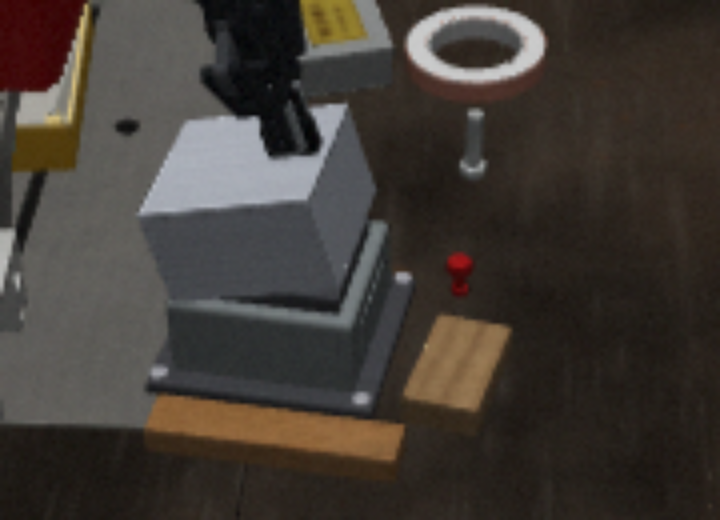

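The cover now leans about 15°. Its far edge is still on the ledge at crop pixel (170,300), and the gripper feels a light press. Next is the straight lift.

```bash
python3 -m handwheel '[[[0,0,0],[0.13,0,-0.48],1],[[0,0,0],[0.26,0,-0.97],1],[[0,0,0],[0.39,0,-1.45],1],[[0,0,0],[0.39,0,-1.45],1],[[0,0,0],[0.39,0,-1.45],1],[[0,0,0],[0.39,0,-1.45],1],[[0,0,0],[0.39,0,-1.45],1],[[0,0,0],[0.26,0,-0.97],1],[[0,0,0],[0,0,0],1],[[0,0,0],[0,0,0],1]]'; python3 -m handwheel '[[[0,-3,0],[0,0,0],1],[[0,-3,0],[0,0,0],1],[[0,-3,0],[0,0,0],1],[[0,-3,0],[0,0,0],1],[[0,-3,0],[0,0,0],1],[[0,0,0],[0,0,0],1],[[0,0,0],[0,0,0],1]]'; python3 -c "
from h import *
st()
c=np.array([.455,-.19]);to([c[0]-.036*.989,c[1]+.036*.148,.25],81.5)"
```

```text
time_s: 5.7
tcp_pos: [0.4595, 0.0049, 0.2629]
ee_rot: [-0.213, -2.873, -0.028]
force: [-1.1, 0.2, -2.1]
grip_width: 0.013
grasp_force: 48.7
time_s: 6.28
tcp_pos: [0.459, 0.005, 0.2624]
ee_rot: [-0.231, -3.131, -0.0]
force: [0.6, 0.1, -0.4]
grip_width: 0.0126
grasp_force: 48.7
{'time_s': np.float64(6.2833), 'tcp_pos': array([0.459 , 0.005 , 0.2624]), 'ee_rot': array([-2.3140e-01, -3.1307e+00, -2.0000e-04]), 'force': array([ 0.554 ,  0.0968, -0.4474]), 'grip_width': np.float64(0.0126), 'grasp_force': np.float64(48.6614), 'q': array([-9.0600e-02,  1.4980e-01,  1.8347e+00,  1.0000e-04,  1.1594e+00,
       -1.5139e+00])}
[[-0.989  0.147 -0.002]
 [ 0.147  0.989  0.   ]
 [ 0.002 -0.    -1.   ]]
turn z deg 0.04 shift cm [  1.12 -19.34   1.24]
```

```bash
python3 -m handwheel '[[[0,0,0],[0.11,-1.2,0],1],[[0,0,0],[0.11,-2,0],1],[[0,0,0],[0.11,-2.1,0],1],[[0,0,0],[0.11,-2.1,0],1],[[0,0,0],[0.11,-2.1,0],1],[[0,0,0],[0.11,-2.1,0],1],[[0,0,0],[0.11,-2.1,0],1],[[0,0,0],[0.11,-2.1,0],1],[[0,0,0],[0.11,-2,0],1],[[0,0,0],[0.11,-1.5,0],1],[[0,0,0],[0,0,0],1],[[0,0,0],[0,0,0],1]]'; python3 -m handwheel '[[[0,0,0],[0,0,1],1],[[0,0,0],[0,0,2],1],[[0,0,0],[0,0,2],1],[[0,0,0],[0,0,2],1],[[0,0,0],[0,0,2],1],[[0,0,0],[0,0,2],1],[[0,0,0],[0,0,2],1],[[0,0,0],[0,0,2],1],[[0,0,0],[0,0,1],1],[[0,0,0],[0,0,1],1],[[0,0,0],[0,0,0],1],[[0,0,0],[0,0,0],1]]'; python3 -c "
from h import *
st()
im,d=snap('top','t4.png');P=cloud('top',d)
m=(d>0)&(P[...,0]>.36)&(P[...,0]<.53)&(P[...,1]>-.3)&(P[...,1]<-.1)&(P[...,2]<.09)&(P[...,2]>.06)
q=P[m];print(np.linalg.lstsq(np.c_[q[:,:2],np.ones(len(q))],q[:,2],rcond=None)[0],np.median(q[:,2]))
print(cv2.minAreaRect((q[:,:2]*1000).astype(np.float32)))
snap('side','s4.png')
im=cv2.imread('pics/s4.png')[170:320,220:420]; cv2.imwrite('pics/s4c.png',cv2.resize(im,None,fx=4,fy=4))"
```

```text
time_s: 7.28
tcp_pos: [0.4203, -0.1846, 0.2623]
ee_rot: [-0.234, -3.131, -0.002]
force: [0.7, -0.5, -1.2]
grip_width: 0.0126
grasp_force: 48.9
time_s: 8.28
tcp_pos: [0.4205, -0.1841, 0.0929]
ee_rot: [-0.231, -3.133, -0.0]
force: [0.9, 0.2, -1.6]
grip_width: 0.0129
grasp_force: 48.8
{'time_s': np.float64(8.2833), 'tcp_pos': array([ 0.4205, -0.1841,  0.0929]), 'ee_rot': array([-2.3110e-01, -3.1327e+00, -3.0000e-04]), 'force': array([ 0.9293,  0.1905, -1.5722]), 'grip_width': np.float64(0.0129), 'grasp_force': np.float64(48.7974), 'q': array([-0.5142,  0.4007,  1.9964,  0.    ,  0.7448, -1.9378])}
[[-0.989  0.147 -0.   ]
 [ 0.147  0.989  0.   ]
 [ 0.     0.    -1.   ]]
[-0.22396377 -1.28817459  0.00843262] 0.08465412808062722
((500.3420715332031, -142.50900268554688), (9.804834365844727, 43.58885955810547), 69.21553039550781)
```

View pics/s4c.png

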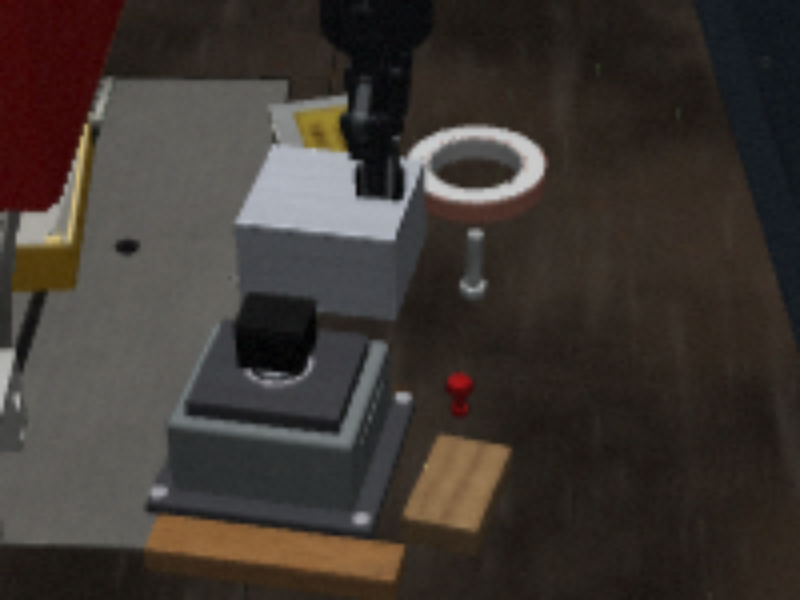

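The crop shows the cover held level just above the clear table, with its roof near (330,190). The uncovered head is at (275,330), and the bystanders haven't moved. I'll lower gently.

```bash
python3 -m handwheel '[[[0,0,0],[0,0,0.5],1],[[0,0,0],[0,0,0.5],1],[[0,0,0],[0,0,0.3],1],[[0,0,0],[0,0,0],1],[[0,0,0],[0,0,0],1]]'; python3 -m handwheel '[[[0,0,0],[0,0,0.15],1],[[0,0,0],[0,0,0.1],1],[[0,0,0],[0,0,0],1]]';python3 -c "
from h import *
im,d=snap('side');P=cloud('side',d)
m=(d>0)&(P[...,0]>.36)&(P[...,0]<.53)&(P[...,1]>-.25)&(P[...,1]<-.13)&(P[...,2]<.085)&(P[...,2]>.06)
q=P[m];print(len(q),np.linalg.lstsq(np.c_[q[:,:2],np.ones(len(q))],q[:,2],rcond=None)[0],np.median(q[:,2]))"
```

```text
time_s: 8.8
tcp_pos: [0.4203, -0.1843, 0.0797]
ee_rot: [-0.232, -3.133, -0.0]
force: [0.4, 0.5, -2.0]
grip_width: 0.0132
grasp_force: 48.8
time_s: 9.05
tcp_pos: [0.4203, -0.1844, 0.0772]
ee_rot: [-0.232, -3.133, -0.0]
force: [-0.0, 0.6, -2.5]
grip_width: 0.013
grasp_force: 48.8
843 [-0.01838504 -0.0207488   0.07517181] 0.070466139862286
```

```bash
python3 -m handwheel '[[[0,0,0],[0,0,0.1],1],[[0,0,0],[0,0,0],1]]'; python3 -m handwheel '[[[0,0,0],[0,0,0.08],1],[[0,0,0],[0,0,0],1]]'
```

```text
time_s: 9.27
tcp_pos: [0.4203, -0.1844, 0.0763]
ee_rot: [-0.232, -3.133, -0.0]
force: [0.1, -0.5, -0.3]
grip_width: 0.0129
grasp_force: 48.8
time_s: 9.43
tcp_pos: [0.4204, -0.1844, 0.0757]
ee_rot: [0.232, 3.133, -0.0]
force: [-1.1, 1.1, 1.5]
grip_width: 0.0129
grasp_force: 49.3
```

```bash
python3 -m handwheel '[[[0,0,0],[0,0,0.06],1],[[0,0,0],[0,0,0],1]]'; python3 -m handwheel '[[[0,0,0],[0,0,0],0.5],[[0,0,0],[0,0,0],0],[[0,0,0],[0,0,0],-1],[[0,0,0],[0,0,0],-1],[[0,0,0],[0,0,0],-1],[[0,0,0],[0,0,0],-1],[[0,0,0],[0,0,0],-1],[[0,0,0],[0,0,0],-1],[[0,0,0],[0,0,0],-1],[[0,0,0],[0,0,0],-1],[[0,0,0],[0,0,0],-1],[[0,0,0],[0,0,0],-1]]'; python3 -m handwheel '[[[0,0,0],[0,0,-1],-1],[[0,0,0],[0,0,-2],-1],[[0,0,0],[0,0,-3],-1],[[0,0,0],[0,0,-3],-1],[[0,0,0],[0,0,-3],-1],[[0,0,0],[0,0,-3],-1],[[0,0,0],[0,0,-1],-1],[[0,0,0],[0,0,0],-1],[[0,0,0],[0,0,0],-1]]'
python3 - <<'E'
from h import *
st()
for n in('side','top'):
    im,d=snap(n,n+'5.png');P=cloud(n,d)
    m=(d>0)&(P[...,0]>.36)&(P[...,0]<.53)&(P[...,1]>-.27)&(P[...,1]<-.11)&(P[...,2]<.08)&(P[...,2]>.06)
    q=P[m];print(n,len(q),np.median(q[:,2]),cv2.minAreaRect((q[:,:2]*1000).astype(np.float32)))
    m=(d>0)&(P[...,0]>.42)&(P[...,0]<.54)&(abs(P[...,1])<.05)&(P[...,2]<.13)&(P[...,2]>.115)
    q=P[m]
    if len(q)>20: print(n,'head',len(q),np.median(q[:,2]),cv2.minAreaRect((q[:,:2]*1000).astype(np.float32)))
im=cv2.imread('pics/top5.png')[130:330,230:500]; cv2.imwrite('pics/t5c.png',cv2.resize(im,None,fx=2.9,fy=2.9))
E
```

```text
time_s: 9.6
tcp_pos: [0.4204, -0.1844, 0.0757]
ee_rot: [0.232, 3.133, -0.0]
force: [-4.2, 2.3, 13.6]
grip_width: 0.0129
grasp_force: 50.9
time_s: 10.6
tcp_pos: [0.4204, -0.1844, 0.075]
ee_rot: [0.232, 3.133, -0.0]
force: [0.3, -0.7, 0.2]
grip_width: 0.0854
grasp_force: 0.0
time_s: 11.35
tcp_pos: [0.4202, -0.1843, 0.2349]
ee_rot: [0.232, 3.133, -0.0]
force: [-0.1, 0.6, -0.7]
grip_width: 0.0854
grasp_force: 0.0
{'time_s': np.float64(11.35), 'tcp_pos': array([ 0.4202, -0.1843,  0.2349]), 'ee_rot': array([ 2.3170e-01,  3.1326e+00, -4.0000e-04]), 'force': array([-0.1044,  0.6467, -0.7086]), 'grip_width': np.float64(0.0854), 'grasp_force': np.float64(0.0), 'q': array([-0.5148,  0.1792,  1.872 , -0.    ,  1.0899, -1.938 ])}
[[-0.989  0.147  0.   ]
 [ 0.147  0.989 -0.   ]
 [-0.    -0.    -1.   ]]
side 868 0.06896498848084293 ((457.9026794433594, -188.24954223632812), (112.96267700195312, 114.9603042602539), 81.14904022216797)
side head 200 0.12061639974792232 ((476.3670349121094, 2.8261756896972656), (45.41548538208008, 46.40834045410156), 81.95032501220703)
top 6 0.06926498028817363 ((517.55517578125, -146.46490478515625), (3.2744650840759277, 7.848928451538086), 48.43324279785156)
top head 353 0.12124069613545185 ((473.8409423828125, -1.0985965728759766), (45.61668014526367, 46.16690444946289), 82.96894836425781)
```

View pics/t5c.png

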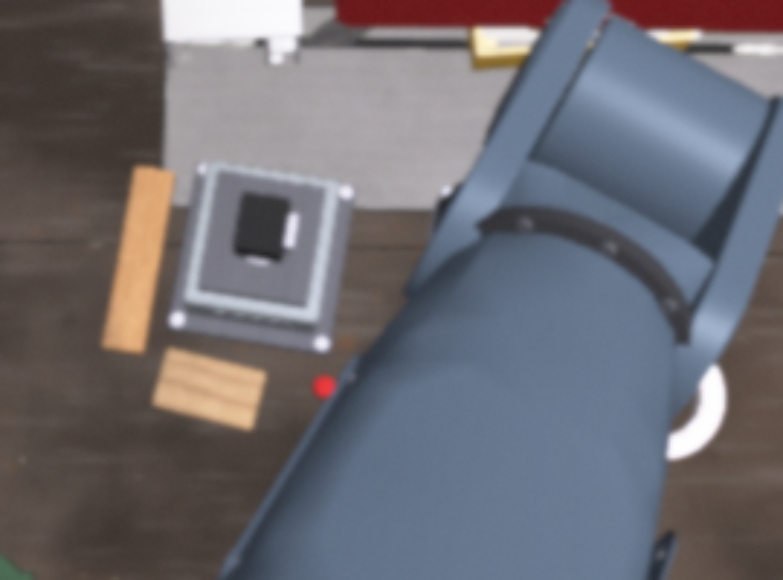

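The top crop shows the head at (263,225) with the button on its right face at (291,230). The stick, block and knob are in place. The depth reading puts the cover level on the table at (0.458, -0.188). Next I'll move above the head.

```bash
python3 -m handwheel '[[[0,0,0],[-0.2,1,0],-1],[[0,0,0],[-0.2,2,0],-1],[[0,0,0],[-0.2,2,0],-1],[[0,0,0],[-0.2,2.3,0],-1],[[0,0,0],[-0.2,2.3,0],-1],[[0,0,0],[-0.3,2.3,0],-1],[[0,0,0],[-0.3,2.3,0],-1],[[0,0,0],[-0.3,2.3,0],-1],[[0,0,0],[-0.3,2,0],-1],[[0,0,0],[-0.3,0.5,0],-1],[[0,0,0],[0,0,0],-1],[[0,0,0],[0,0,0],-1]]'; python3 -c "
from h import *
st();to([.4744,.001,.089],81.5)"
```

```text
time_s: 12.45
tcp_pos: [0.4727, -0.0001, 0.2343]
ee_rot: [-0.23, -3.132, 0.0]
force: [0.1, -0.0, 0.7]
grip_width: 0.0852
grasp_force: 0.0
{'time_s': np.float64(12.45), 'tcp_pos': array([ 4.727e-01, -1.000e-04,  2.343e-01]), 'ee_rot': array([-2.3040e-01, -3.1318e+00,  3.0000e-04]), 'force': array([ 0.0925, -0.0178,  0.7252]), 'grip_width': np.float64(0.0852), 'grasp_force': np.float64(0.0), 'q': array([-9.8700e-02,  2.0690e-01,  1.8389e+00, -2.0000e-04,  1.0971e+00,
       -1.5225e+00])}
[[-0.989  0.146 -0.001]
 [ 0.146  0.989 -0.   ]
 [ 0.001 -0.    -1.   ]]
turn z deg 0.08 shift cm [-0.17  0.14 14.53]
```

```bash
python3 -m handwheel '[[[0,0,0],[-0.17,0.14,1.5],-1],[[0,0,0],[0,0,2],-1],[[0,0,0],[0,0,2],-1],[[0,0,0],[0,0,2],-1],[[0,0,0],[0,0,2],-1],[[0,0,0],[0,0,2],-1],[[0,0,0],[0,0,1.5],-1],[[0,0,0],[0,0,1],-1],[[0,0,0],[0,0,0.5],-1],[[0,0,0],[0,0,0],-1],[[0,0,0],[0,0,0],-1]]' 40; python3 -m handwheel '[[[0,0,0],[0,0,0],1],[[0,0,0],[0,0,0],1],[[0,0,0],[0,0,0],1],[[0,0,0],[0,0,0],1],[[0,0,0],[0,0,0],1],[[0,0,0],[0,0,0],1],[[0,0,0],[0,0,0],1],[[0,0,0],[0,0,0],1],[[0,0,0],[0,0,0],1],[[0,0,0],[0,0,0],1]]' 40
```

```text
time_s: 13.37
tcp_pos: [0.4751, 0.0007, 0.0904]
ee_rot: [0.232, 3.133, -0.0]
force: [0.3, -0.7, 0.7]
grip_width: 0.0852
grasp_force: 0.0
time_s: 14.2
tcp_pos: [0.4752, -0.0002, 0.0909]
ee_rot: [0.231, 3.132, -0.003]
force: [-4.8, -11.3, 12.2]
grip_width: 0.0398
grasp_force: 40.6
```

Width is 40 mm, so the button is in. I'll start the lift slowly.

```bash
python3 -m handwheel '[[[0,0,0],[0,-0.05,-0.1],1],[[0,0,0],[0,0,-0.3],1],[[0,0,0],[0,0,-0.5],1],[[0,0,0],[0,0,-0.5],1],[[0,0,0],[0,0,0],1],[[0,0,0],[0,0,0],1]]' 50;python3 -m handwheel '[[[0,0,0],[0,0,-0.5],1],[[0,0,0],[0,0,-0.8],1],[[0,0,0],[0,0,-0.8],1],[[0,0,0],[0,0,-0.8],1],[[0,0,0],[0,0,-0.8],1],[[0,0,0],[0,0,-0.5],1],[[0,0,0],[0,0,0],1],[[0,0,0],[0,0,0],1]]'
```

```text
time_s: 14.7
tcp_pos: [0.4752, -0.0001, 0.1043]
ee_rot: [0.231, 3.132, -0.002]
force: [1.3, -7.0, -3.6]
grip_width: 0.0399
grasp_force: 51.1
time_s: 15.37
tcp_pos: [0.4752, -0.0002, 0.1463]
ee_rot: [0.231, 3.132, -0.002]
force: [1.6, -5.7, -4.0]
grip_width: 0.0397
grasp_force: 51.3
```

```bash
python3 -m handwheel '[[[0,0,0],[0,0,-0.5],1],[[0,0,0],[0,0,-0.8],1],[[0,0,0],[0,0,-0.8],1],[[0,0,0],[0,0,-0.8],1],[[0,0,0],[0,0,-0.8],1],[[0,0,0],[0,0,-0.5],1],[[0,0,0],[0,0,-0.3],1],[[0,0,0],[0,0,0],1],[[0,0,0],[0,0,0],1]]';python3 -m handwheel '[[[0,0,0],[0,0,-0.15],1],[[0,0,0],[0,0,-0.15],1],[[0,0,0],[0,0,0],1],[[0,0,0],[0,0,0],1]]'
```

```text
time_s: 16.12
tcp_pos: [0.4752, -0.0002, 0.1912]
ee_rot: [0.231, 3.132, -0.003]
force: [4.0, -5.7, -3.9]
grip_width: 0.0395
grasp_force: 51.3
time_s: 16.45
tcp_pos: [0.4752, -0.0002, 0.1941]
ee_rot: [0.231, 3.132, -0.003]
force: [3.2, -5.9, -3.5]
grip_width: 0.0396
grasp_force: 51.3
```

```bash
python3 -m handwheel '[[[0,0,0],[0,0,-0.1],1],[[0,0,0],[0,0,0],1],[[0,0,0],[0,0,0],1]]';python3 -m handwheel '[[[0,0,0],[0,0,-0.1],1],[[0,0,0],[0,0,0],1],[[0,0,0],[0,0,0],1]]'
```

```text
time_s: 16.7
tcp_pos: [0.4752, -0.0002, 0.1951]
ee_rot: [0.231, 3.132, -0.003]
force: [3.7, -5.0, -3.5]
grip_width: 0.0395
grasp_force: 51.4
time_s: 16.95
tcp_pos: [0.4751, -0.0001, 0.1953]
ee_rot: [0.231, 3.132, -0.003]
force: [6.7, -5.6, -12.5]
grip_width: 0.0395
grasp_force: 55.4
```

```bash
python3 -m handwheel '[[[0,0,0],[0,0,0],1],[[0,0,0],[0,0,0],1],[[0,0,0],[0,0,0],1],[[0,0,0],[0,0,0],1],[[0,0,0],[0,0,0],1],[[0,0,0],[0,0,0],1]]'; python3 -c "
from h import *
snap('side','s6.png')
im=cv2.imread('pics/s6.png')[170:320,220:420]; cv2.imwrite('pics/s6c.png',cv2.resize(im,None,fx=4,fy=4))"
```

```text
time_s: 17.45
tcp_pos: [0.4751, -0.0001, 0.1953]
ee_rot: [0.231, 3.133, -0.003]
force: [6.3, -4.6, -12.8]
grip_width: 0.0396
grasp_force: 55.4
```

View pics/s6c.png

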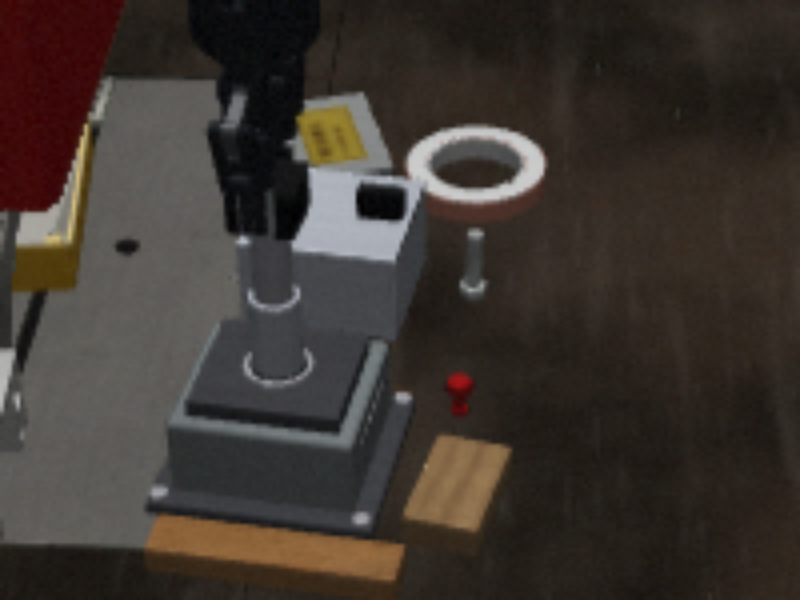

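The crop shows both tubes fully extended, with the ring between them at (275,297), and the head held by the gripper at (260,210). The cover stands on the table at (350,240), and the bystanders haven't moved.

```bash
python3 -c "
from h import *
print(workorder.job_done())"
```

```text
the job is handed in; nothing more can be done
None
```

I tipped the cover to about 15°, lifted it off, set it open side down on the clear table and let go; the arm now holds the head at its second stop with the button in, and the job is handed in (17.5 s on the robot's clock; no verdict came back).

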